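# Lower the ratchet lamp over the seal blank

### The arm

A 6-joint arm with a two-finger parallel gripper is mounted at the origin on the work surface. World frame = base frame: x ahead of the robot, y to its left, z up, the work surface at z = 0. Lengths are in m, angles in rad, forces in N, time in s.
With the tool pointing down it reaches from about 0.35 to 0.975 m from the base axis. Payload 4.9 kg.
Tool frame: the origin (TCP) lies midway between the tips of the shut fingers; the grasp point (between the pads) lies 19 mm behind it; z points along the fingers, y is the line along which they close (so a half turn about z gives the same grasp; the last joint's range is limited). The gripper opens to 85 mm and grips with 20 to 120 N. Pads are 22 mm wide; open, the fingers measure 114 mm over their backs; the gripper's body (76 mm by 85 mm) begins 54 mm behind the grasp point. The pads swing forward as they close: fully open they stand 13 mm farther back than shut.
Start: joints at [-1.274, 0.053, 1.613, -0, 1.476, -0.119], TCP at [0.252, -0.572, 0.231] pointing down, gripper open.
Joint ranges: [-3.01, 3.01], [-1.01, 2.22], [0.06, 2.58], [-1.02, 4.17], [0.09, 2.62], [-3.14, 3.14]. Speed limits (rad/s): [2.57, 2.57, 3.14, 3.14, 3.14, 3.14].

### API

Orientations are given as a rotation vector (axis times angle).
In Python, from station import ctrl gives the robot as it stands.
- The arm moves only by the shell command python3 -m handwheel 'ROWS' [FORCE]. ROWS is JSON, a list of rows, each an object with "gripper": the gripper command: -1 is fully open, 1 is shut, values between are in proportion; "offset": the shift along the tool's x, y, z in mm, a list of three; "rotation": the turn, a rotation vector about the tool's x, y, z in rad, a list of three. A call has exactly 8 rows; each row is the pose to reach, as a shift and turn from the pose commanded when the call began, along the tool's axes at that moment; what a row does not reach only later rows make up. A row lasts 1/8 s, in which the tool goes at most 62.5 mm and 10.7 degrees, less where a joint would pass 70% of its speed; a pose out of reach is approached as far as the arm can. A call with a gripper value outside its range is refused whole. The fingers move at their own pace and stop on an object; FORCE is the grip in N (left out, the last holds). Time passes only in rows, so rows that repeat a pose let the fingers close, or fill a call up. It gives the time, the measured TCP pose, the force, the opening and the grip force at its end, in the units of the state.
- ctrl.get_obs(): the state, without advancing time (a new reading comes with each control period).
- ctrl.get_image(name): name is "scene" or "top" or "wrist"; returns a dict with "image" (400x640x3 uint8, red, green, blue), "fovy" (degrees; the focal length in pixels is half the picture's height over the tangent of half this angle, whatever the lens; pixels are square), "cx", "cy" (the principal point, pixels), "xyz" and "attitude" of the camera in the world. Camera axes: x right, y up, looking along -z (the intrinsics and any distortion apply to the point x, -y, -z); pixel columns grow to the right and rows downward; lengths in m; the calibration is good to about 2 mm. A picture is of the moment at which its call begins. There is no depth.
- ctrl.finish_job(): hands the job in; it is judged then, once.
The state is a dict: "t": time; "q": joint angles; "dq": joint speeds; "effort": joint torques, N m; "tool_pos": TCP position; "tool_rot": TCP orientation; "contact_force": force on the tool from outside, world axes, zero at the start; "wrist_torque": the same for the moment, N m; "opening": finger opening in m; "grip_force": force on a finger pad.
Only numpy, scipy, OpenCV 4.12 (cv2) and the standard library are available. Lean on these libraries where they do the work, as an engineer would, in place of code of your own. Each camera call takes 0.05 s, during which the arm holds its last target. There are 200 camera calls.

### The job

Bring the seal carver's bench lamp down over the stone: press the red ratchet pawl free by pushing its pad fully down with the fingertips, then push the black lamp hood steadily down, past the ratchet's teeth, until the lamp arm rests on its bottom stop, and leave the pawl free and the lamp down. Do not push hard on the lamp while the pawl still holds it, do not slam the arm or take hold of it, and leave the stone, ink tin, brush cup and graver where they stand.

Things in the scene. Friction and masses are not known exactly. Their poses are not given: they have to be found in the camera images.
- lamp: Green lamp stand fixed to the desk; origin on the desk straight below the arm's hinge, z up, +x level from the hinge towards the hood, -x towards the red pawl pad. In this frame: arm hinge at (0, 0, 160) mm, pawl pin at (-38, 0, 105) mm, both axes along y; base plate 150 x 110 x 18 mm; post 178 mm high; carving board 160 x 160 x 12 mm centred at (200, 0).
- lamp_arm (a joint): Angle of the lamp arm (rad) on its stiff friction hinge: 0 highest (bar rising 0.45 rad above level), growing as it is pushed down, 0.65 on its bottom stop (bar 0.20 rad below level). It starts at 0 to 0.10. It stays where it is left. Held by the pawl it stops at about 0.13 and only gives slightly under a hard push. Once the pawl is free a push of 3 to 8 N on the hood's yellow pad moves it.
- push_pad (a point): Centre of the top of a round yellow pad (44 mm diameter, 8 mm thick) on top of the black lamp hood (90 x 90 mm, 55 mm high). It lies 200 mm along the bar from the hinge axis and 20 mm above the bar's centre line. Its x axis points outward along the bar, z is the normal of the pad: it tilts with the arm.
- lamp_bar (a point): Middle of the aluminium bar of the lamp arm (145 mm long, 18 mm wide, 16 mm thick), 87.5 mm from the hinge axis; x along the bar, y across, z up from it. Not to be gripped.
- pawl (a joint): Angle of the red ratchet pawl (rad): 0 engaged, its hook over a tooth of the steel ratchet wheel; it grows as its pad is pressed down, clears the teeth at about 0.16, and stops at 0.30. No spring: it stays where it is put. About 3 N on the pad moves it.
- pawl_pad (a point): Centre of the top of the pawl's red square thumb pad (34 x 34 mm, 6 mm thick), 92 mm from the pawl's pin on the side away from the hood and 9 mm above it, so about 114 mm above the desk; fully pressed it has moved down 27 mm.
- seal: White marble seal blank, a 30 mm cube, loose on the carving board under the hood; origin under its centre. Leave alone.
- ink_tin: Round ink paste tin, 66 mm diameter, 30 mm high, white with red lid, loose on the desk; origin under its centre. Leave alone.
- brush_cup: Blue ceramic cup, 72 mm diameter at the rim, 85 mm high, loose on the desk; origin under its centre. Leave alone.
- graver: Graver with dark wooden handle, about 170 mm long, lying on the desk along its x axis. Leave alone.

How it is judged:
By the outcome, as a careful person would: the job done as asked, in the order asked, and still so for the second after the job is handed in, with the robot touching nothing.
It also fails if it takes over 48 s, if anything falls off the work surface, if the arm or the gripper's body presses on something with over 40 N, if the wrist force passes 120 N, or if a joint passes its speed limit or range.

## Working session

There is one attempt and no reset: what is moved stays moved. The work goes in short steps, Python scripts to look and compute and a shell command to move; the robot and the scene stay as the last step left them, time stands still between calls to the robot, and variables do not carry over. Pictures are saved under pics/ and viewed, at most 10 in all, crops included, and the job is handed in when it is done.

```bash
mkdir -p pics; python3 - <<'E'
from station import ctrl
import cv2
o=ctrl.get_obs();print({k:o[k] for k in('t','tool_pos','tool_rot','contact_force','opening')})
for n in("scene","top"):
    r=ctrl.get_image(n);print(n,{k:v for k,v in r.items() if k!='image'})
    cv2.imwrite(f'pics/{n}0.png',r['image'][:,:,::-1])
E
```

```text
{'t': 0.0, 'tool_pos': array([ 0.25228033, -0.57114303,  0.23005377]), 'tool_rot': array([-3.07193080e+00, -6.48061554e-01,  2.30748487e-04]), 'contact_force': array([-0.10804283,  0.47926517,  0.64193869]), 'opening': 0.08536308239041969}
scene {'fovy': 51.40103777014298, 'cx': 316.3451897599022, 'cy': 206.1656703553694, 'xyz': array([ 1.18156157, -0.34721073,  0.5973771 ]), 'attitude': array([0.92349573, 0.50435249, 0.91013076])}
top {'fovy': 43.77076605165318, 'cx': 320.75781258535096, 'cy': 196.11985652399954, 'xyz': array([0.47983385, 0.01562461, 1.23135101]), 'attitude': array([ 0.1046349 , -0.06006055, -1.57698468])}
```

View pics/scene0.png

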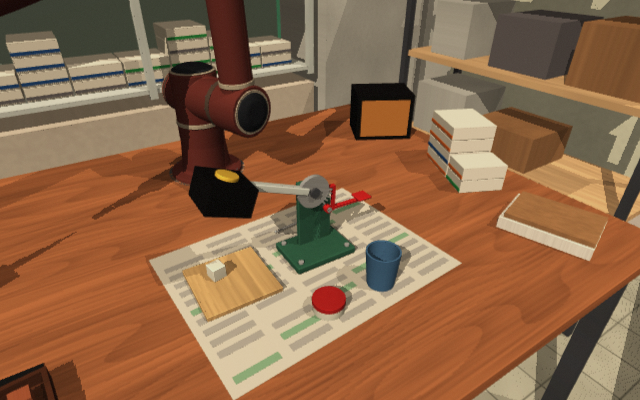

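View pics/top0.png

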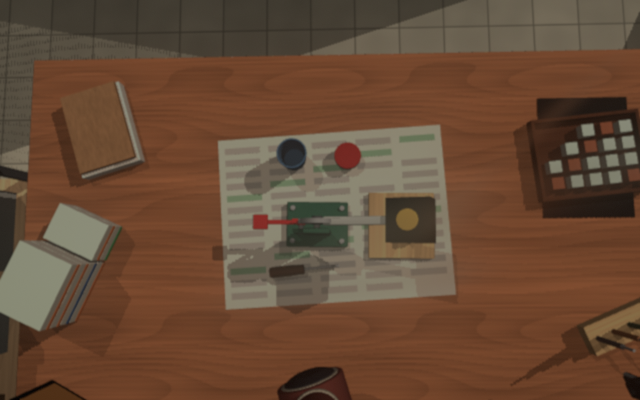

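The scene view shows the yellow pad at (227,176), the red pawl pad near (362,197) and the lid at (328,300). The top view shows the yellow pad at (407,219), the red pad at (260,222), the green base around (317,224), the cup at (292,153) and the lid at (347,155). The hood points towards -y and the pawl pad towards +y.

```bash
cat > h.py <<'E'
import numpy as np, cv2
from scipy.spatial.transform import Rotation as R
from station import ctrl
def ray(r,p):
    f=200/np.tan(np.radians(r['fovy']/2))
    d=R.from_rotvec(r['attitude']).apply([(p[0]-r['cx'])/f,-(p[1]-r['cy'])/f,-1]);return np.array(r['xyz']),d/np.linalg.norm(d)
def plane(r,p,z):
    o,d=ray(r,p);return o+d*(z-o[2])/d[2]
def tri(r1,p1,r2,p2):
    o1,d1=ray(r1,p1);o2,d2=ray(r2,p2)
    s=np.linalg.lstsq(np.c_[d1,-d2],o2-o1,rcond=None)[0]
    a,b=o1+s[0]*d1,o2+s[1]*d2;return (a+b)/2,np.linalg.norm(a-b)
def blobs(r,lo,hi,box,n=3,amin=15):
    h=cv2.cvtColor(r['image'],cv2.COLOR_RGB2HSV);h[...,0]=(h[...,0].astype(int)+90)%180  # red at 90
    m=cv2.inRange(h,lo,hi);k=np.zeros_like(m);x0,y0,x1,y1=box;k[y0:y1,x0:x1]=255;m&=k
    N,l,s,c=cv2.connectedComponentsWithStats(m)
    return m,[(c[i].round(1),s[i]) for i in sorted(range(1,N),key=lambda i:-s[i][4])[:n] if s[i][4]>amin]
YEL=((103,120,60),(125,255,255));RED=((82,170,60),(97,255,255))
GRN=((140,60,20),(180,255,255))
E
python3 - <<'E'
from h import *
S,T=ctrl.get_image('scene'),ctrl.get_image('top')
bs,bt=(180,160,420,320),(220,120,450,260)
_,ys=blobs(S,*YEL,(200,160,250,190));_,yt=blobs(T,*YEL,(390,200,425,240))
print(ys,yt);print('yellow',tri(S,ys[0][0],T,yt[0][0]))
ms,rs=blobs(S,*RED,bs);mt,rt=blobs(T,*RED,bt);print(rs,rt)
# lid
# red pad: left part of the pawl in top view
k=mt.copy();k[:,270:]=0;print('padtop',cv2.minAreaRect(cv2.findNonZero(k)))
c=cv2.minAreaRect(cv2.findNonZero(k))[0];print('pad z.114',plane(T,c,.114))
k=ms.copy();k[:,:350]=0;k[215:]=0;print('padscene',cv2.boundingRect(k),cv2.minAreaRect(cv2.findNonZero(k)))
_,g=blobs(T,*GRN,(270,190,360,260));print(g)
m,_=blobs(T,*GRN,(270,190,360,260));rr=cv2.minAreaRect(cv2.findNonZero(m));print(rr,[plane(T,p,.018).round(4) for p in cv2.boxPoints(rr)],plane(T,rr[0],.018))
vis=np.vstack([cv2.resize(T['image'][170:270,220:450],(800,348),interpolation=2),cv2.resize(S['image'][165:225,290:480],(800,252),interpolation=2)])
cv2.imwrite('pics/c1.png',vis[:,:,::-1])
E
```

```text
[(array([226.4, 175.4]), array([214, 169,  25,  14, 263], dtype=int32))] [(array([406.8, 218.9]), array([396, 208,  23,  23, 406], dtype=int32))]
yellow (array([ 0.53679639, -0.12546127,  0.24848344]), np.float64(0.0006994749663754988))
[(array([328.4, 299.6]), array([312, 286,  34,  28, 751], dtype=int32)), (array([345.2, 198.4]), array([323, 183,  49,  30, 386], dtype=int32)), (array([193.5, 168.8]), array([180, 160,  36,  23, 273], dtype=int32))] [(array([347.1, 155.4]), array([335, 144,  25,  24, 464], dtype=int32)), (array([267.2, 221.4]), array([254, 216,  43,  12, 228], dtype=int32))]
padtop ((261.5, 221.5), (11.0, 15.0), 90.0)
pad z.114 [0.54121152 0.18089578 0.114     ]
padscene (350, 190, 22, 14) ((359.5294189453125, 195.61766052246094), (9.701425552368164, 22.070741653442383), 75.96376037597656)
[(array([312.4, 209.4]), array([288, 203,  53,  16, 557], dtype=int32)), (array([291.6, 227.6]), array([288, 225,   9,   7,  21], dtype=int32))]
((317.0, 219.0), (32.0, 58.0), 90.0) [array([0.5914, 0.1301, 0.018 ]), array([ 0.5901, -0.012 ,  0.018 ]), array([ 0.5121, -0.0111,  0.018 ]), array([0.5131, 0.1301, 0.018 ])] [0.55151023 0.05918553 0.018     ]
```

View pics/c1.png

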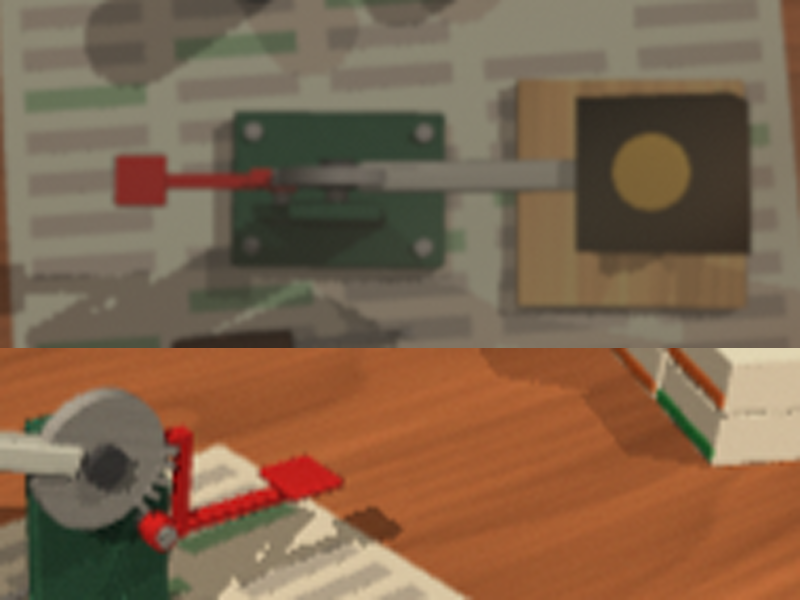

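```bash
cat >> h.py <<'E'
def off(*pts,cmd=None):
    o=ctrl.get_obs();Q=R.from_rotvec(o['tool_rot']);b=np.array(o['tool_pos'] if cmd is None else cmd)
    print('pos',o['tool_pos'].round(4),'axes\n',Q.as_matrix().round(3))
    for p in pts: print(p,'->',(Q.inv().apply(np.array(p)-b)*1000).round(1))
E
python3 - <<'E'
from h import *
S,T=ctrl.get_image('scene'),ctrl.get_image('top')
print(tri(S,(361.8,196.1),T,(260.5,221.9)),plane(T,(260.5,221.9),.114))
off((.252,-.571,.33),(.4,-.19,.33),(.541,.184,.33))
E
```

```text
(array([0.54192723, 0.18591875, 0.10789902]), np.float64(0.00443768940219276)) [0.54032799 0.18315197 0.114     ]
pos [ 0.2524 -0.5716  0.2309] axes
 [[ 0.915  0.404 -0.   ]
 [ 0.404 -0.915  0.001]
 [ 0.    -0.001 -1.   ]]
(0.252, -0.571, 0.33) -> [ -0.1  -0.7 -99.1]
(0.4, -0.19, 0.33) -> [ 289.1 -289.5  -98.9]
(0.541, 0.184, 0.33) -> [ 569.2 -574.7  -98.7]
```

```bash
python3 -m handwheel '[{"gripper":1,"offset":[0,0,-50],"rotation":[0,0,0]},{"gripper":1,"offset":[20,-20,-95],"rotation":[0,0,0]},{"gripper":1,"offset":[55,-56,-100],"rotation":[0,0,0.07]},{"gripper":1,"offset":[90,-91,-100],"rotation":[0,0,0.14]},{"gripper":1,"offset":[125,-126,-100],"rotation":[0,0,0.21]},{"gripper":1,"offset":[160,-162,-100],"rotation":[0,0,0.28]},{"gripper":1,"offset":[195,-197,-100],"rotation":[0,0,0.35]},{"gripper":1,"offset":[230,-232,-100],"rotation":[0,0,0.415]}]' 30; python3 -c "
from h import *
off((.541,.184,.33),(.541,.184,.15))
print(ctrl.get_obs()['t'],ctrl.get_obs()['opening'])"
```

```text
t: 1.3
tool_pos: [0.3694, -0.2651, 0.3314]
tool_rot: [3.141, -0.003, 0.001]
contact_force: [0.2, 0.4, -0.6]
opening: 0.0
grip_force: 0.0
pos [ 0.3694 -0.2651  0.3314] axes
 [[ 1.    -0.002  0.001]
 [-0.002 -1.    -0.   ]
 [ 0.001  0.    -1.   ]]
(0.541, 0.184, 0.33) -> [ 170.8 -449.4    1.3]
(0.541, 0.184, 0.15) -> [ 170.7 -449.4  181.3]
1.3 1.0648713571007777e-05
```

```bash
python3 -m handwheel '[{"gripper":1,"offset":[20,-55,0],"rotation":[0,0,0]},{"gripper":1,"offset":[42,-110,0],"rotation":[0,0,0]},{"gripper":1,"offset":[64,-168,0],"rotation":[0,0,0]},{"gripper":1,"offset":[86,-226,0],"rotation":[0,0,0]},{"gripper":1,"offset":[108,-284,0],"rotation":[0,0,0]},{"gripper":1,"offset":[130,-342,0],"rotation":[0,0,0]},{"gripper":1,"offset":[152,-400,0],"rotation":[0,0,0]},{"gripper":1,"offset":[171,-449,0],"rotation":[0,0,0]}]'; python3 -c "
from h import *
off((.541,.184,.33),(.541,.184,.124))"
```

```text
t: 2.3
tool_pos: [0.5401, 0.1849, 0.3313]
tool_rot: [3.142, 0.003, 0.0]
contact_force: [0.4, -0.7, 0.7]
opening: 0.0
grip_force: 0.0
pos [0.5401 0.1849 0.3313] axes
 [[ 1.     0.002  0.   ]
 [ 0.002 -1.    -0.   ]
 [ 0.     0.    -1.   ]]
(0.541, 0.184, 0.33) -> [0.9 0.9 1.3]
(0.541, 0.184, 0.124) -> [  0.8   0.9 207.3]
```

```bash
python3 -m handwheel '[{"gripper":1,"offset":[1,1,40],"rotation":[0,0,0]},{"gripper":1,"offset":[1,1,80],"rotation":[0,0,0]},{"gripper":1,"offset":[1,1,120],"rotation":[0,0,0]},{"gripper":1,"offset":[1,1,150],"rotation":[0,0,0]},{"gripper":1,"offset":[1,1,175],"rotation":[0,0,0]},{"gripper":1,"offset":[1,1,190],"rotation":[0,0,0]},{"gripper":1,"offset":[1,1,195],"rotation":[0,0,0]},{"gripper":1,"offset":[1,1,195],"rotation":[0,0,0]}]'; python3 -c "
from h import *
S,T=ctrl.get_image('scene'),ctrl.get_image('top')
off((.541,.184,.124),(.541,.184,.087))
cv2.imwrite('pics/c2.png',np.vstack([cv2.resize(T['image'][170:270,220:450],(800,348),interpolation=2),cv2.resize(S['image'][165:225,290:480],(800,252),interpolation=2)])[:,:,::-1])"
```

```text
t: 3.3
tool_pos: [0.5412, 0.1816, 0.1369]
tool_rot: [-3.141, -0.001, -0.001]
contact_force: [0.4, -0.3, -0.5]
opening: 0.0002
grip_force: 0.0
pos [0.5416 0.1817 0.1376] axes
 [[ 1.     0.001  0.002]
 [ 0.001 -1.     0.   ]
 [ 0.002 -0.    -1.   ]]
(0.541, 0.184, 0.124) -> [-0.6 -2.3 13.6]
(0.541, 0.184, 0.087) -> [-0.7 -2.3 50.6]
```

View pics/c2.png

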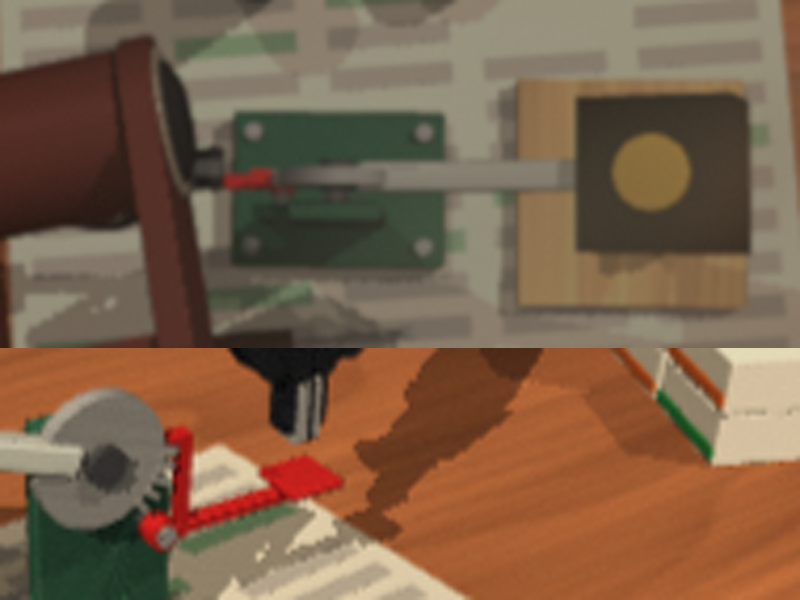

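The fingertips (crop (297,435)) hang right over the red pad (crop (302,478)), so I press now.

```bash
python3 -m handwheel '[{"gripper":1,"offset":[-0.5,-3,10],"rotation":[0,0,0]},{"gripper":1,"offset":[-0.5,-3,18],"rotation":[0,0,0]},{"gripper":1,"offset":[-0.5,-3,22],"rotation":[0,0,0]},{"gripper":1,"offset":[-0.5,-3,26],"rotation":[0,0,0]},{"gripper":1,"offset":[-0.5,-3,30],"rotation":[0,0,0]},{"gripper":1,"offset":[-0.5,-3,34],"rotation":[0,0,0]},{"gripper":1,"offset":[-0.5,-3,37],"rotation":[0,0,0]},{"gripper":1,"offset":[-0.5,-3,40],"rotation":[0,0,0]}]'
```

```text
t: 4.4
tool_pos: [0.5403, 0.1844, 0.0962]
tool_rot: [3.141, 0.001, 0.0]
contact_force: [-1.8, 0.4, 3.2]
opening: 0.0004
grip_force: 1.1
```

```bash
python3 -m handwheel '[{"gripper":1,"offset":[0,0,1],"rotation":[0,0,0]},{"gripper":1,"offset":[0,0,2],"rotation":[0,0,0]},{"gripper":1,"offset":[0,0,3],"rotation":[0,0,0]},{"gripper":1,"offset":[0,0,4],"rotation":[0,0,0]},{"gripper":1,"offset":[0,0,5],"rotation":[0,0,0]},{"gripper":1,"offset":[0,0,6],"rotation":[0,0,0]},{"gripper":1,"offset":[0,0,6],"rotation":[0,0,0]},{"gripper":1,"offset":[0,0,6],"rotation":[0,0,0]}]'
```

```text
t: 5.4
tool_pos: [0.5404, 0.1846, 0.0903]
tool_rot: [-3.141, -0.001, -0.001]
contact_force: [1.1, -0.4, 0.7]
opening: 0.0
grip_force: 0.7
```

```bash
python3 -m handwheel '[{"gripper":1,"offset":[0,0,0.5],"rotation":[0,0,0]},{"gripper":1,"offset":[0,0,1],"rotation":[0,0,0]},{"gripper":1,"offset":[0,0,1.5],"rotation":[0,0,0]},{"gripper":1,"offset":[0,0,2],"rotation":[0,0,0]},{"gripper":1,"offset":[0,0,2.5],"rotation":[0,0,0]},{"gripper":1,"offset":[0,0,3],"rotation":[0,0,0]},{"gripper":1,"offset":[0,0,3.5],"rotation":[0,0,0]},{"gripper":1,"offset":[0,0,4],"rotation":[0,0,0]}]'
```

```text
t: 6.4
tool_pos: [0.5407, 0.1845, 0.0879]
tool_rot: [3.141, 0.001, 0.001]
contact_force: [-3.0, -2.7, 11.1]
opening: 0.0002
grip_force: 5.0
```

```bash
python3 -m handwheel '[{"gripper":1,"offset":[0,0,-5],"rotation":[0,0,0]},{"gripper":1,"offset":[0,0,-20],"rotation":[0,0,0]},{"gripper":1,"offset":[0,0,-60],"rotation":[0,0,0]},{"gripper":1,"offset":[0,0,-110],"rotation":[0,0,0]},{"gripper":1,"offset":[0,0,-160],"rotation":[0,0,0]},{"gripper":1,"offset":[0,0,-205],"rotation":[0,0,0]},{"gripper":1,"offset":[0,20,-240],"rotation":[0,0,0]},{"gripper":1,"offset":[0,60,-245],"rotation":[0,0,0]}]'; python3 -c "
from h import *
off((.537,-.125,.33),(.537,-.125,.26))"
```

```text
t: 7.4
tool_pos: [0.5412, 0.125, 0.3359]
tool_rot: [-3.14, -0.005, -0.01]
contact_force: [0.7, -0.5, -1.6]
opening: 0.0005
grip_force: 0.0
pos [0.5412 0.125  0.3359] axes
 [[ 1.     0.003  0.007]
 [ 0.003 -1.     0.001]
 [ 0.007 -0.001 -1.   ]]
(0.537, -0.125, 0.33) -> [ -5.1 250.    5.6]
(0.537, -0.125, 0.26) -> [ -5.5 250.1  75.6]
```

```bash
python3 -m handwheel '[{"gripper":1,"offset":[-1,40,0],"rotation":[0,0,0]},{"gripper":1,"offset":[-2,85,0],"rotation":[0,0,0]},{"gripper":1,"offset":[-3,130,0],"rotation":[0,0,0]},{"gripper":1,"offset":[-4,175,5],"rotation":[0,0,0]},{"gripper":1,"offset":[-5,215,15],"rotation":[0,0,0]},{"gripper":1,"offset":[-5,240,30],"rotation":[0,0,0]},{"gripper":1,"offset":[-5,250,45],"rotation":[0,0,0]},{"gripper":1,"offset":[-5,250,45],"rotation":[0,0,0]}]'; python3 -c "
from h import *
S,T=ctrl.get_image('scene'),ctrl.get_image('top')
off((.537,-.125,.26))
m,_=blobs(T,*RED,(220,190,300,250));k=m.copy();k[:,271:]=0;c=cv2.minAreaRect(cv2.findNonZero(k));print(c,plane(T,c[0],.087))
cv2.imwrite('pics/c3.png',np.vstack([cv2.resize(S['image'][90:270,170:430],(800,554),interpolation=2)])[:,:,::-1])"
```

```text
t: 8.4
tool_pos: [0.5347, -0.1251, 0.2844]
tool_rot: [-3.14, -0.0, 0.005]
contact_force: [-0.8, 1.0, -0.1]
opening: -0.0001
grip_force: 0.0
pos [ 0.5356 -0.1246  0.2865] axes
 [[ 1.     0.002 -0.   ]
 [ 0.002 -1.     0.001]
 [-0.    -0.001 -1.   ]]
(0.537, -0.125, 0.26) -> [ 1.4  0.4 26.5]
((264.0, 221.5), (12.0, 11.0), 0.0) [0.54264882 0.17909925 0.087     ]
```

View pics/c3.png

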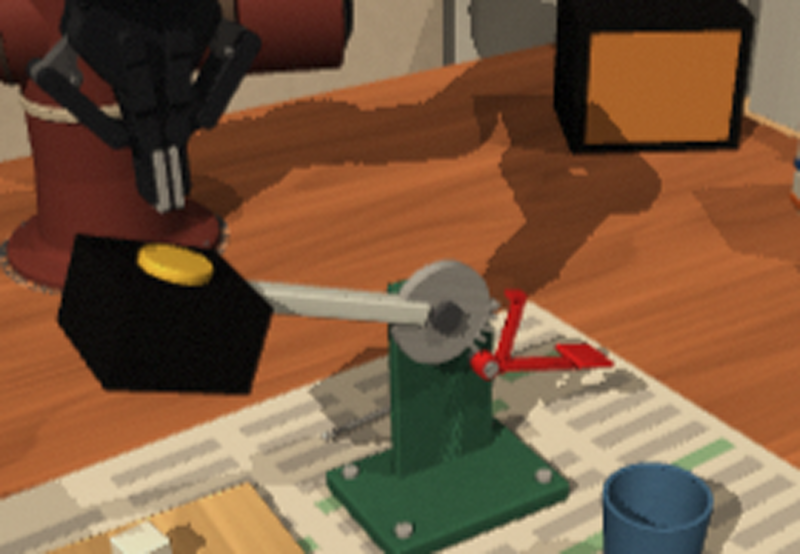

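The pawl is pressed well down: its pad is at crop (585,355), its hook at (515,297) is clear of the wheel, and the fingertips are above the yellow pad. I start the push gently and watch the force.

```bash
python3 -m handwheel '[{"gripper":1,"offset":[1.5,-4,10],"rotation":[0,0,0]},{"gripper":1,"offset":[1.5,-4,20],"rotation":[0,0,0]},{"gripper":1,"offset":[1.5,-4,25],"rotation":[0,0,0]},{"gripper":1,"offset":[1.5,-4,28],"rotation":[0,0,0]},{"gripper":1,"offset":[1.5,-4,31],"rotation":[0,0,0]},{"gripper":1,"offset":[1.5,-4,34],"rotation":[0,0,0]},{"gripper":1,"offset":[1.5,-4,36],"rotation":[0,0,0]},{"gripper":1,"offset":[1.5,-4,38],"rotation":[0,0,0]}]'; python3 -c "
from h import *
for e in (.33,.3,.25,.2,.15,.1,.05,0,-.05,-.1,-.15,-.2): print(e,round(.055-.2*np.cos(e)+.02*np.sin(e),4),round(.16+.2*np.sin(e)+.02*np.cos(e),4))"
```

```text
t: 9.5
tool_pos: [0.5375, -0.1223, 0.2502]
tool_rot: [3.139, 0.001, 0.003]
contact_force: [-0.5, -0.8, 6.4]
opening: 0.0
grip_force: 2.5
0.33 -0.1277 0.2437
0.3 -0.1302 0.2382
0.25 -0.1338 0.2289
0.2 -0.137 0.2193
0.15 -0.1398 0.2097
0.1 -0.142 0.1999
0.05 -0.1438 0.19
0 -0.145 0.18
-0.05 -0.1457 0.17
-0.1 -0.146 0.1599
-0.15 -0.1457 0.1499
-0.2 -0.145 0.1399
```

```bash
python3 -m handwheel '[{"gripper":1,"offset":[0,1,2],"rotation":[0,0,0]},{"gripper":1,"offset":[0,2,4],"rotation":[0,0,0]},{"gripper":1,"offset":[0,3,6],"rotation":[0,0,0]},{"gripper":1,"offset":[0,4,8.5],"rotation":[0,0,0]},{"gripper":1,"offset":[0,5,11],"rotation":[0,0,0]},{"gripper":1,"offset":[0,6,13.5],"rotation":[0,0,0]},{"gripper":1,"offset":[0,7,16],"rotation":[0,0,0]},{"gripper":1,"offset":[0,8,18.5],"rotation":[0,0,0]}]'
```

```text
t: 10.5
tool_pos: [0.5374, -0.1303, 0.2316]
tool_rot: [3.14, 0.001, 0.002]
contact_force: [-2.4, -2.0, 6.1]
opening: -0.0001
grip_force: 2.4
```

The hood has gone past the pawl-held angle at a steady 6 N, so I carry on.

```bash
python3 -m handwheel '[{"gripper":1,"offset":[0,1.5,3],"rotation":[0,0,0]},{"gripper":1,"offset":[0,3,6],"rotation":[0,0,0]},{"gripper":1,"offset":[0,4,9],"rotation":[0,0,0]},{"gripper":1,"offset":[0,5,12],"rotation":[0,0,0]},{"gripper":1,"offset":[0,6,15],"rotation":[0,0,0]},{"gripper":1,"offset":[0,7,18],"rotation":[0,0,0]},{"gripper":1,"offset":[0,8,21],"rotation":[0,0,0]},{"gripper":1,"offset":[0,9,24],"rotation":[0,0,0]}]'
```

```text
t: 11.5
tool_pos: [0.5371, -0.1382, 0.2055]
tool_rot: [-3.141, -0.001, -0.0]
contact_force: [-0.4, 1.1, 4.5]
opening: 0.0001
grip_force: 2.3
```

```bash
python3 -m handwheel '[{"gripper":1,"offset":[0,0.5,3],"rotation":[0,0,0]},{"gripper":1,"offset":[0,1,6],"rotation":[0,0,0]},{"gripper":1,"offset":[0,1.5,9],"rotation":[0,0,0]},{"gripper":1,"offset":[0,2,12],"rotation":[0,0,0]},{"gripper":1,"offset":[0,2.5,15],"rotation":[0,0,0]},{"gripper":1,"offset":[0,3,18],"rotation":[0,0,0]},{"gripper":1,"offset":[0,3.5,21],"rotation":[0,0,0]},{"gripper":1,"offset":[0,4,24],"rotation":[0,0,0]}]'
```

```text
t: 12.5
tool_pos: [0.537, -0.1422, 0.1816]
tool_rot: [-3.141, -0.001, -0.0]
contact_force: [0.4, 1.1, 4.2]
opening: -0.0
grip_force: 2.2
```

```bash
python3 -m handwheel '[{"gripper":1,"offset":[0,0.5,3],"rotation":[0,0,0]},{"gripper":1,"offset":[0,1,6],"rotation":[0,0,0]},{"gripper":1,"offset":[0,1.5,9],"rotation":[0,0,0]},{"gripper":1,"offset":[0,2,12],"rotation":[0,0,0]},{"gripper":1,"offset":[0,2.5,15],"rotation":[0,0,0]},{"gripper":1,"offset":[0,3,18],"rotation":[0,0,0]},{"gripper":1,"offset":[0,3.5,21],"rotation":[0,0,0]},{"gripper":1,"offset":[0,4,24],"rotation":[0,0,0]}]'
```

```text
t: 13.5
tool_pos: [0.5371, -0.1465, 0.1577]
tool_rot: [3.141, 0.001, 0.0]
contact_force: [0.3, 4.1, 5.0]
opening: 0.0
grip_force: 2.1
```

```bash
python3 -m handwheel '[{"gripper":1,"offset":[0,0,2],"rotation":[0,0,0]},{"gripper":1,"offset":[0,0,4],"rotation":[0,0,0]},{"gripper":1,"offset":[0,0,5.5],"rotation":[0,0,0]},{"gripper":1,"offset":[0,0,7],"rotation":[0,0,0]},{"gripper":1,"offset":[0,0,8.5],"rotation":[0,0,0]},{"gripper":1,"offset":[0,0,10],"rotation":[0,0,0]},{"gripper":1,"offset":[0,0,11],"rotation":[0,0,0]},{"gripper":1,"offset":[0,0,12],"rotation":[0,0,0]}]'
```

```text
t: 14.5
tool_pos: [0.5371, -0.1465, 0.1458]
tool_rot: [3.142, 0.001, 0.0]
contact_force: [1.3, 2.3, 5.0]
opening: -0.0001
grip_force: 2.2
```

```bash
python3 -m handwheel '[{"gripper":1,"offset":[0,0,0.5],"rotation":[0,0,0]},{"gripper":1,"offset":[0,0,1],"rotation":[0,0,0]},{"gripper":1,"offset":[0,0,1.5],"rotation":[0,0,0]},{"gripper":1,"offset":[0,0,2],"rotation":[0,0,0]},{"gripper":1,"offset":[0,0,2.5],"rotation":[0,0,0]},{"gripper":1,"offset":[0,0,3],"rotation":[0,0,0]},{"gripper":1,"offset":[0,0,3.5],"rotation":[0,0,0]},{"gripper":1,"offset":[0,0,4],"rotation":[0,0,0]}]'
```

```text
t: 15.5
tool_pos: [0.5371, -0.1464, 0.1418]
tool_rot: [-3.142, -0.001, -0.0]
contact_force: [1.0, 2.4, 5.7]
opening: -0.0002
grip_force: 2.2
```

```bash
python3 -m handwheel '[{"gripper":1,"offset":[0,0,0.5],"rotation":[0,0,0]},{"gripper":1,"offset":[0,0,1],"rotation":[0,0,0]},{"gripper":1,"offset":[0,0,1.5],"rotation":[0,0,0]},{"gripper":1,"offset":[0,0,2],"rotation":[0,0,0]},{"gripper":1,"offset":[0,0,2.5],"rotation":[0,0,0]},{"gripper":1,"offset":[0,0,3],"rotation":[0,0,0]},{"gripper":1,"offset":[0,0,3],"rotation":[0,0,0]},{"gripper":1,"offset":[0,0,3],"rotation":[0,0,0]}]'
```

```text
t: 16.5
tool_pos: [0.5372, -0.1464, 0.1402]
tool_rot: [-3.142, -0.001, -0.0]
contact_force: [-2.6, 4.6, 11.1]
opening: -0.0
grip_force: 4.9
```

```bash
python3 -m handwheel '[{"gripper":1,"offset":[0,0,-4],"rotation":[0,0,0]},{"gripper":1,"offset":[0,0,-15],"rotation":[0,0,0]},{"gripper":1,"offset":[0,0,-40],"rotation":[0,0,0]},{"gripper":1,"offset":[0,0,-80],"rotation":[0,0,0]},{"gripper":1,"offset":[-20,40,-120],"rotation":[0,0,0]},{"gripper":1,"offset":[-50,80,-140],"rotation":[0,0,0]},{"gripper":1,"offset":[-80,120,-150],"rotation":[0,0,0]},{"gripper":1,"offset":[-110,155,-150],"rotation":[0,0,0]}]'; python3 -c "
from h import *
S,T=ctrl.get_image('scene'),ctrl.get_image('top')
_,ys=blobs(S,*YEL,(180,170,260,260));_,yt=blobs(T,*YEL,(385,200,440,240));print(ys,yt)
if ys and yt: print(tri(S,ys[0][0],T,yt[0][0]))
cv2.imwrite('pics/c4.png',np.vstack([cv2.resize(T['image'][110:310,200:470],(405,300)),cv2.resize(S['image'][160:330,170:430],(405,265))])[:,:,::-1])"
```

```text
t: 17.5
tool_pos: [0.4261, -0.3034, 0.2902]
tool_rot: [3.139, 0.001, 0.002]
contact_force: [0.8, 0.1, -0.4]
opening: 0.0005
grip_force: 0.0
[(array([223.9, 228.9]), array([213, 220,  23,  19, 331], dtype=int32)), (array([255.7, 258.1]), array([251, 256,   9,   4,  21], dtype=int32))] [(array([408.2, 222.1]), array([399, 212,  20,  21, 312], dtype=int32))]
(array([ 0.53624489, -0.14405786,  0.13785453]), np.float64(0.0011178671691831127))
```

View pics/c4.png

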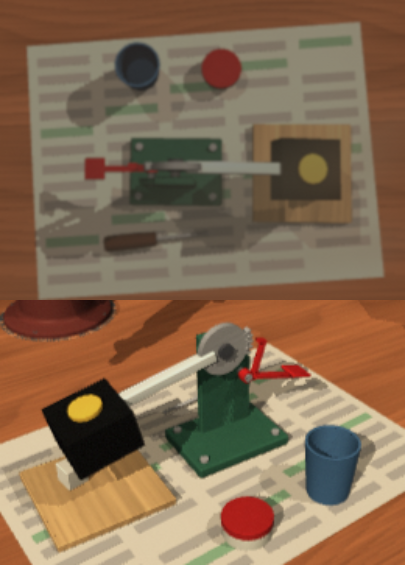

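The yellow pad is now at (0.536, -0.144, 0.138), against an expected height of 0.140 on the stop. The pawl is still pressed, with its pad at crop (295,371). The cup, tin, graver and stone have not moved.

```bash
python3 -c "
from station import ctrl
print(ctrl.finish_job())"
```

```text
the job is handed in; nothing more can be done
None
```

The pawl is pressed free, the lamp arm is down on its bottom stop, nothing else moved in the pictures, and the job was handed in at about 17.6 s of the 48 s allowed.

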